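# Hang the guard door of a desktop mill back on its lift-off hinges and shut it

### The job

The orange guard door of the small desktop milling machine has been lifted off and stands in the plywood sheet rack. Lift it out, hold it open in front of the machine and lower it gently, feeling for the hinge, until both of its hinge knuckles are fully down on the two upright hinge pins; then swing it shut until it is held home by its catch. Do not force or drop it (no more than about 25 N on the machine), and leave the other things on the bench as they are.

Things in the scene. Friction and masses are not known exactly. Their poses are not given: they have to be found in the camera images.
- machine: White and grey desktop mill, fixed, 280 deep x 300 wide x 245 mm high. Origin: middle of its underside, on the bench; z up. Its front looks along its own -x; the front face is at x = -140 mm. Doorway in the front; hinge at its -y side; at its +y side the catch and a panel with a red stop button (16 mm proud, y +122, z 205 mm). Roof at 245 mm.
- pin_lower (a point): Nominal place of the lower hinge pin: on its axis, at the shoulder where the knuckle comes to rest (73 mm above the bench); axes as the machine's. Pin 8 mm thick, 28 mm tall, square-ended, its edge just broken. The hinge strip is bolted on through slots: the true axis, upright and common to both pins, lies up to 4.5 mm off along the machine's x and likewise along y, clamped fast; heights are exact.
- pin_upper (a point): The same for the upper pin, 114 mm above the lower (shoulder 187, tip 215 mm above the bench). Under each shoulder are a collar 16 mm across and a flat bracket reaching 22 mm before the front face. So the door comes in from in front of the machine with its underside 75 to 110 mm above the bench (knuckles over the pin tips) and is then lowered.
- shut (a point): Place of the striker when the door is shut: on the machine at x -131, y +72, z 138 mm of its frame; axes as the machine's. The shut door's inner face lies against two 9 mm rubber bumpers beside it, so its middle plane is 16 mm before the front face. Two sprung rollers here let the striker through with 5 to 10 N over the last 12 mm, then hold it.
- door: Guard door, 190 wide x 190 high, 14 mm thick: aluminium frame (bars 22 mm wide), orange clear pane; 0.45 kg give or take 15 percent, balanced about its middle. Origin: middle of its underside; z up. Outer face (black bow handle at y +84, z 55 to 135 mm, 30 mm proud) looks along its -x; hinge side -y. It starts upright in a rack slot, its underside 12 mm above the bench.
- door_top (a point): Middle of the top of the door's 14 mm thick top bar, 190 mm above the door's origin; axes as the door's. Good place to pinch it from above, the fingers on its two faces. Shut, the door's axes are the machine's and its underside is 45 mm above the bench; opening turns it anticlockwise seen from above, so 90 degrees open its yaw is the machine's + pi/2. Hang it at about 60 to 120 degrees open.
- knuckle_lower (a point): Middle of the lower end of the door's lower knuckle: a vertical barrel 18 mm across, 22 mm long, with a through bore of 10 mm. In the door's frame x 0, y -107, z 28 mm. Rests on the lower pin's shoulder when hung. The hung door sags about 2 mm at its free edge.
- knuckle_upper (a point): The same for the upper knuckle: in the door's frame x 0, y -107, z 142 mm. More than about 8 N on a knuckle from a pin top can turn the pinched door in the fingers.
- striker (a point): Middle of the 8 mm thick round head of the steel striker tongue on the door's inner face near the free edge: in the door's frame x +25, y +80, z 95 mm.
- rack: Fixed slotted plywood rack, 200 (x) x 130 (y) x 42 mm high; three slots 17 mm wide and 30 mm deep run along its y, at x = -55, 0 and +55 mm. Origin: middle of its underside. The door's outer face looks along the rack's +x and its hinge side along the rack's +y.
- ply_offcut: Plywood offcut 15 x 160 x 90 mm high standing in another slot of the rack; leave it. Origin: middle of its underside.
- blue_offcut: Blue plastic offcut 15 x 120 x 75 mm high standing in another slot; leave it. Origin: middle of its underside.
- tin_lid: Tin lid 70 mm across, 6 mm high, on the green mat; leave it. Origin under its middle.
- screwdriver: Screwdriver on the bench, up to 35 mm high; leave it. Origin under its middle.
- hammer: Hammer on the bench; leave it. Origin under its middle.
- mug: Black mug, 76 mm across, 90 mm high; leave it. Origin under its middle.
- jar: Amber jar, 60 mm across, 85 mm high; leave it. Origin under its middle.

How it is judged (in metres and radians):
On the way:
1. the door hangs on both pins, its knuckles fully down on their shoulders, while still open (its striker at least 60 mm before its shut place) (horizontal distance between knuckle_lower and pin_lower below 0.01 m and height (world z) of knuckle_lower between 0.07 and 0.076 m and horizontal distance between knuckle_upper and pin_upper below 0.01 m and height (world z) of knuckle_upper between 0.184 and 0.19 m and x of striker in the frame of machine below -0.191 m), for 0.2 s.
At the end, for the whole second after the job is handed in: Both knuckles are on their pins (within 10 mm of the nominal axis) and within 3 mm of their shoulders' height; the door is shut with its striker behind the rollers, within 3.5 mm of its home depth, upright within 0.06 rad, at rest and let go (horizontal distance between knuckle_lower and pin_lower below 0.01 m and height (world z) of knuckle_lower between 0.07 and 0.076 m and horizontal distance between knuckle_upper and pin_upper below 0.01 m and height (world z) of knuckle_upper between 0.184 and 0.19 m and x of striker in the frame of machine above -0.1345 m and angle between door's own z axis and vertical below 0.06 rad and linear speed of door below 0.02 m/s and angular speed of door below 0.1 rad/s and contact force between the fingers and door below 0.1 N); the robot touches nothing.
It fails at once if the door is forced: while the fingers hold or push it, it presses on the machine, its hinge or catch with more than 40 N (contact force between door and machine above 40 N and contact force between the fingers and door above 5 N).
It fails at once if the door is dropped or flung: it moves faster than 0.4 m/s with no finger on it (linear speed of door above 0.4 m/s and contact force between the fingers and door below 0.1 N).
It fails at once if the door is tipped over (more than 0.4 rad from upright) (angle between door's own z axis and vertical above 0.4 rad).
It fails at once if something else on the bench is moved by more than 20 mm (distance of any of ply_offcut, blue_offcut, tin_lid, screwdriver, hammer, mug, jar from where it was at the start of the episode above 0.02 m).
It also fails if it takes over 72 s, if anything falls off the work surface, if the arm or the gripper's body presses on something with over 40 N, if the wrist force passes 120 N, or if a joint passes its speed limit or range.

### The arm

A 6-joint arm with a two-finger parallel gripper is mounted at the origin on the work surface. World frame = base frame: x ahead of the robot, y to its left, z up, the work surface at z = 0. Lengths are in mm, angles in rad, forces in N, time in s.
With the tool pointing down it reaches from about 375 to 925 mm from the base axis. Payload 5.7 kg.
Tool frame: the origin (TCP) lies on the centre line of the jaws, within the pads' length; the fingertips stand 17 mm ahead of it and the grasp point (between the pads) lies 2 mm behind it (robot.tip_reach is the distance from the TCP to the fingertips, in mm); z points along the fingers, y is the direction in which the jaws open and shut (so a half turn about z gives the same grasp; the last joint's range is limited). The gripper opens to 88 mm and grips with 3 to 60 N. Pads are 20 mm wide; open, the fingers measure 115 mm over their backs; the gripper's body (75 mm by 178 mm) begins 61 mm behind the grasp point.
Start: joints at [0.995, 0.359, 1.51, -0, 1.272, -0.115], TCP at [266.787, 537.391, 239.623] pointing down, gripper open.
Joint ranges: [-2.97, 2.97], [-1.01, 2.36], [0.21, 2.38], [-0.96, 4.11], [0.2, 2.71], [-2.98, 2.98]. Speed limits (rad/s): [2.39, 2.39, 3.14, 3.14, 3.14, 3.14].

### API

Orientations are given as a unit quaternion [w, x, y, z].
In Python, from rig import robot gives the robot as it stands.
- The arm moves only by the shell command python3 -m handwheel 'ROWS' [FORCE]. ROWS is JSON, a list of rows, each a list of 7 numbers: the shift along the tool's x, y, z in mm, then the turn, a rotation vector about the tool's x, y, z in rad, then the finger opening in mm, from 0 to 87.8. In form: [[dx, dy, dz, wx, wy, wz, hand], ...]. A call has 1 to 8 rows; each row shifts and turns the commanded pose from where the row before left it, along the tool's axes as they then stand; what a row does not reach is not made up. A row lasts 1/10 s, in which the tool goes at most 50 mm and 8.59 degrees, less where a joint would pass 70% of its speed; a pose out of reach is approached as far as the arm can. A call with a gripper value outside its range is refused whole. The fingers move at their own pace and stop on an object; FORCE is the grip in N (left out, the last holds). Time passes only in rows, so rows that do not move let the fingers close. It gives the time, the measured TCP pose, the force and the opening at its end, in the units of the state.
- robot.read_state(): the state, without advancing time (a new reading comes with each control period).
- robot.snapshot(name): name is "side" or "top" or "wrist"; returns the picture (400x640x3 uint8, blue, green, red); there is no depth.
- robot.calibration(name): a dict with "camera_matrix" (3x3 intrinsics, pixels), "R" (3x3) and "t" (3): a world point X has camera coordinates R X + t; the wrist camera has in their place "hand_eye" (4x4, takes a point from camera to tool coordinates, whose origin is the TCP and whose axes are the flange's). Camera axes: x right, y down, z forward; pixel columns grow to the right and rows downward; lengths in mm; the calibration is good to about 2 mm. A picture is of the moment at which its call begins: read the wrist's pose just before it. calibration takes no time and is no camera call.
- robot.sign_off(): hands the job in, once; it reports no verdict.
The state is a dict: "time": time; "qpos": joint angles; "dq": joint speeds; "effort": joint torques, N m; "tool_pos": TCP position; "ee_rot": TCP orientation; "contact_force": force on the tool from outside, world axes, zero at the start; "torque": the same for the moment, N m; "gripper_width": opening from 0.0 (shut) to 1.0 (fully open).
Only numpy, scipy, OpenCV 4.12 (cv2) and the standard library are available. Lean on these libraries where they do the work, as an engineer would, in place of code of your own. Each camera call takes 0.05 s, during which the arm holds its last target. There are 200 camera calls.

## Working session

There is one attempt and no reset: what is moved stays moved. The work goes in short steps, Python scripts to look and compute and a shell command to move; the robot and the scene stay as the last step left them, time stands still between calls to the robot, and variables do not carry over. Pictures are saved under pics/ and viewed, and the job is handed in when it is done.

```bash
ls; mkdir -p pics; python3 - <<'E'
from rig import robot
import cv2
s=robot.read_state();print(s)
for n in("side","top","wrist"):
    cv2.imwrite(f"pics/{n}0.png",robot.snapshot(n));print(n,robot.calibration(n))
E
```

```text
pics
{'time': 0.0, 'qpos': array([ 9.94885011e-01,  3.59485796e-01,  1.51143064e+00, -1.40382403e-05,
        1.27251205e+00, -1.15074754e-01]), 'dq': array([ 3.54636724e-04, -8.26903984e-05, -9.35874299e-04,  8.45487622e-04,
        5.01394110e-04,  6.33388278e-05]), 'effort': array([ 9.52626215e-04, -5.15394652e+01, -2.70732039e+01,  6.73565618e-02,
        3.47323506e-02, -2.08411179e-04]), 'tool_pos': array([266.45061251, 536.84653736, 238.82169598]), 'ee_rot': array([-3.04552657e-04,  2.28382659e-01,  9.73571014e-01, -8.65950955e-04]), 'contact_force': array([ 0.19828017, -0.16176733, -0.28581577]), 'torque': array([ 0.01414507,  0.07056669, -0.01043698]), 'gripper_width': 0.9990351121051201}
side {'camera_matrix': array([[370.96636139,   0.        , 320.68447201],
       [  0.        , 370.96636139, 200.55307073],
       [  0.        ,   0.        ,   1.        ]]), 'R': array([[ 0.99674714, -0.0774509 ,  0.02228224],
       [-0.03194193, -0.63348857, -0.77309246],
       [ 0.07399225,  0.76986596, -0.63390185]]), 't': array([-585.36234121,   69.1656944 ,  987.62281037])}
top {
[... 214 characters left out ...]
02421188],
       [-0.98595654, -0.0328017 , -0.16374906],
       [ 0.16442529, -0.01908649, -0.98620486]]), 't': array([-113.02038447,  588.42394444,  951.09801075])}
wrist {'camera_matrix': array([[350.44663712,   0.        , 320.32520788],
       [  0.        , 350.44663712, 204.30742462],
       [  0.        ,   0.        ,   1.        ]]), 'hand_eye': array([[ 7.14693021e-05, -9.68055040e-01, -2.50737781e-01,
         6.83415980e+01],
       [ 9.99999689e-01, -1.27869903e-04,  7.78719436e-04,
         1.22427671e+00],
       [-7.85905090e-04, -2.50737759e-01,  9.68054729e-01,
        -1.43527075e+02],
       [ 0.00000000e+00,  0.00000000e+00,  0.00000000e+00,
         1.00000000e+00]])}
```

View pics/side0.png

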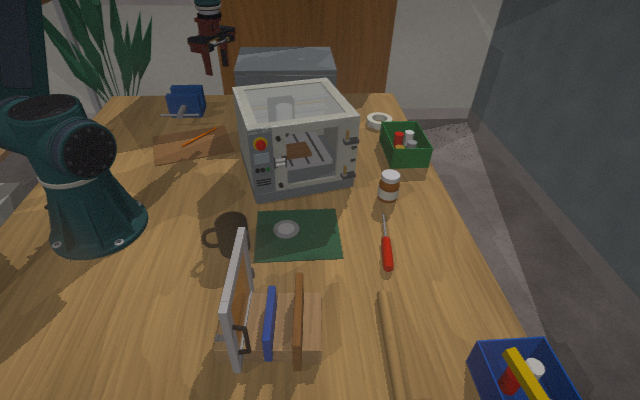

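View pics/top0.png

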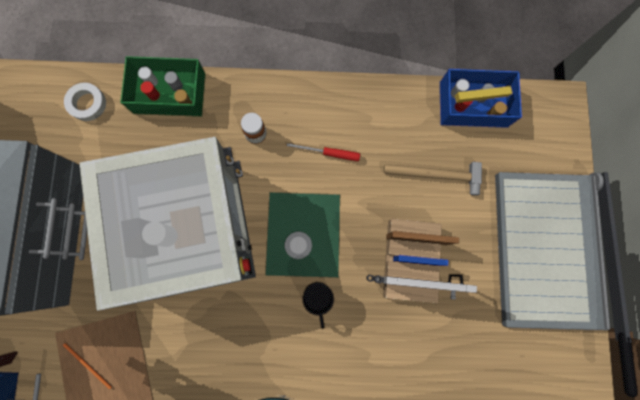

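View pics/wrist0.png

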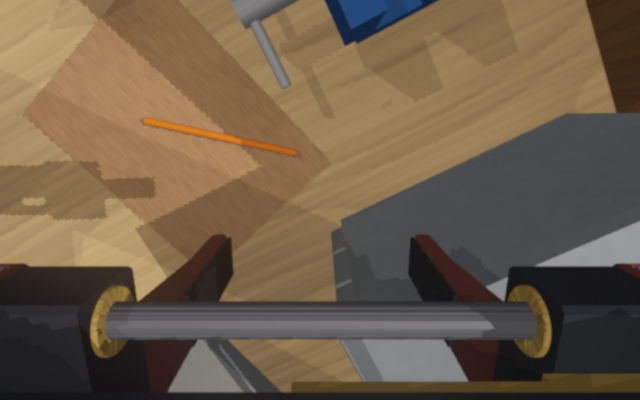

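```bash
python3 - <<'E'
import cv2
t=cv2.imread("pics/top0.png")
cv2.imwrite("pics/c1.png",cv2.resize(t[120:320,70:270],None,fx=3,fy=3,interpolation=cv2.INTER_CUBIC))
cv2.imwrite("pics/c2.png",cv2.resize(t[210:310,355:490],None,fx=5,fy=5,interpolation=cv2.INTER_CUBIC))
E
```

```text
(no output)
```

View pics/c1.png

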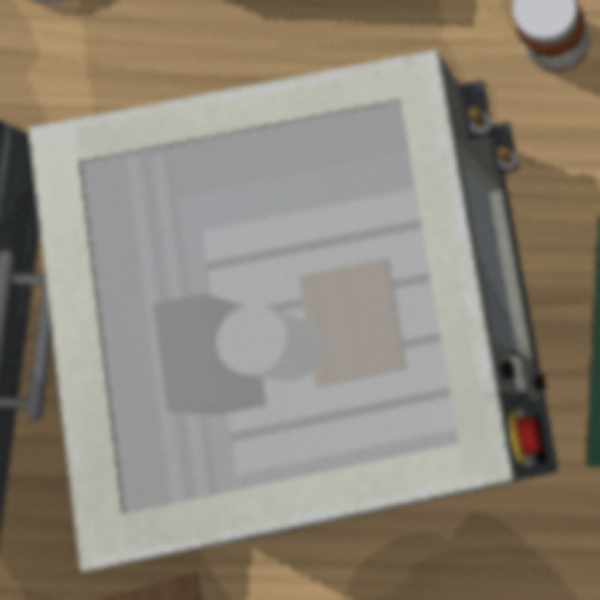

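View pics/c2.png

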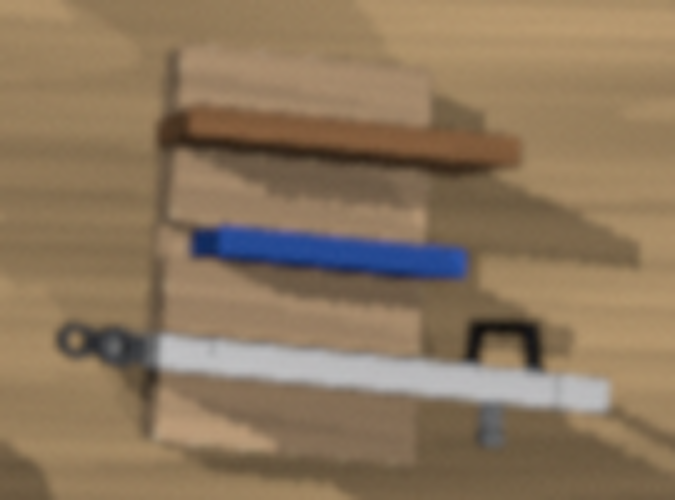

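```bash
cat > h.py <<'E'
from rig import robot
import numpy as np, cv2
from scipy.spatial.transform import Rotation as Ro
def ray(cam,uv,s=None):
    c=robot.calibration(cam);d=np.linalg.inv(c["camera_matrix"])@[uv[0],uv[1],1]
    if cam!="wrist":
        R=c["R"];return -R.T@c["t"],R.T@d
    w,x,y,z=s["ee_rot"];R=Ro.from_quat([x,y,z,w]).as_matrix();H=c["hand_eye"]
    return R@H[:3,3]+s["tool_pos"],R@H[:3,:3]@d
def onz(cam,uv,z,s=None):
    o,d=ray(cam,uv,s);return o+d*(z-o[2])/d[2]
def tool(s):
    w,x,y,z=s["ee_rot"];return Ro.from_quat([x,y,z,w]).as_matrix()
def machine():
    pass
E
python3 - <<'E'
from h import *
f=lambda c,k,o:((c[0]+.5)/k-.5+o[0],(c[1]+.5)/k-.5+o[1])
C=np.array([onz("top",f(c,3,(70,120)),245) for c in[(32,128),(436,50),(512,480),(82,570)]])
print(C, [np.linalg.norm(C[i]-C[i-1]) for i in range(4)])
bl,fl,fr,br=C  # back +x side, front +x side(hinge), front -x side, back -x side
xm=((bl-fl)+(br-fr));a=np.arctan2(xm[1],xm[0]);ym=(fr-fl)+(br-bl);a2=np.arctan2(ym[1],ym[0])-np.pi/2
print("yaw",a,a2%(2*np.pi));m=C.mean(0);
from math import cos,sin
yaw=(a+a2%(2*np.pi))/2;R=np.array([[cos(yaw),-sin(yaw)],[sin(yaw),cos(yaw)]])
print("m",m,yaw,"pin",m[:2]+R@[-156,-115],"shut",m[:2]+R@[-131,72])
print("pin up tip seen",onz("top",f((507,153),3,(70,120)),215),onz("top",f((480,118),3,(70,120)),101))
D=[onz("top",f(c,5,(355,210)),202) for c in[(157,352),(608,395)]]
d=D[1]-D[0];print("door",D,np.linalg.norm(d),"y_d angle",np.arctan2(d[1],d[0]),"mid",(D[0]+D[1])/2)
E
```

```text
[[628.44809838 398.73946129 245.        ]
 [694.1079632  129.24029011 245.        ]
 [402.39230199  58.56766424 245.        ]
 [337.82165179 329.95973276 245.        ]] [np.float64(298.6542859463581), np.float64(277.3824455797769), np.float64(300.1543720160208), np.float64(278.9677825947522)]
yaw 1.8070694730787964 1.805838309669582
m [515.69250384 229.1267871  245.        ] 1.8064538913741892 pin [663.93727982 104.2889467 ] shut [476.26870809  84.93675857]
pin up tip seen [629.7485544   81.27923687 215.        ] [686.33472808 126.71524967 101.        ]
door [array([ 409.04403428, -237.47676925,  202.        ]), array([ 396.76052664, -427.3213689 ,  202.        ])] 190.2415742599914 y_d angle -1.6354092210390034 mid [ 402.90228046 -332.39906907  202.        ]
```

```bash
cat >> h.py <<'E'
def go(target,xang=None):
    """mm shift in tool axes to the target TCP, and turn about tool z for tool-x heading xang"""
    s=robot.read_state();R=tool(s);v=R.T@(np.array(target)-s["tool_pos"])
    print("t",round(s["time"],1),"tcp",s["tool_pos"].round(1),"F",s["contact_force"].round(1),"w",round(s["gripper_width"]*87.8,1))
    h=np.arctan2(R[1,0],R[0,0]);print("tool shift",v.round(1),"heading",h.round(4),"tilt",(R[:2,2]).round(4), "turn z",None if xang is None else round(-((xang-h+np.pi)%(2*np.pi)-np.pi),4))
E
python3 -m handwheel '[[0,0,-13,0,0,0.147,87.8],[0,0,-13,0,0,0.147,87.8],[0,0,-13,0,0,0.147,87.8],[0,0,-13,0,0,0.147,87.8],[0,0,-13,0,0,0.147,87.8],[0,0,-13,0,0,0.147,87.8],[0,0,-13,0,0,0.147,87.8],[0,0,-13,0,0,0.147,87.8]]'
python3 -c "
from h import *
go([657,-2,330],1.506)"
```

```text
time: 0.95
tool_pos: [266.7, 537.1, 343.8]
ee_rot: [0.0, 0.732, 0.681, -0.0]
contact_force: [-0.4, 0.4, 0.4]
gripper_width: 1.001
t 0.9 tcp [266.7 537.1 343.8] F [-0.4  0.4  0.4] w 87.9
tool shift [-509.6  428.2   14. ] heading 1.4987 tilt [-0.0005 -0.0008] turn z -0.0073
```

```bash
M="-m handwheel"
python3 -m handwheel '[[-32,27,0,0,0,-0.007,87.8],[-32,27,0,0,0,0,87.8],[-32,27,0,0,0,0,87.8],[-32,27,0,0,0,0,87.8],[-32,27,0,0,0,0,87.8],[-32,27,0,0,0,0,87.8],[-32,27,0,0,0,0,87.8],[-32,27,0,0,0,0,87.8]]' >/dev/null
python3 -m handwheel '[[-32,27,0,0,0,0,87.8],[-32,27,0,0,0,0,87.8],[-32,27,0,0,0,0,87.8],[-32,27,0,0,0,0,87.8],[-32,27,0,0,0,0,87.8],[-32,27,0,0,0,0,87.8],[-32,27,0,0,0,0,87.8],[-32,27,0,0,0,0,87.8]]' >/dev/null
python3 -m handwheel '[[0,0,30,0,0,0,87.8],[0,0,30,0,0,0,87.8],[0,0,30,0,0,0,87.8],[0,0,16,0,0,0,87.8],[0,0,0,0,0,0,87.8],[0,0,0,0,0,0,87.8]]'
python3 - <<'E'
from h import *
s=robot.read_state();go([657,-2,234],1.506)
im=robot.snapshot("wrist");cv2.imwrite("pics/w1.png",im)
R=tool(s);c=robot.calibration("wrist");H=c["hand_eye"]
for p in([664,104,215],[664,104,101]):
    q=H[:3,:3].T@(R.T@(np.array(p)-s["tool_pos"])-H[:3,3]);q=c["camera_matrix"]@q;print(q[:2]/q[2])
E
```

```text
time: 3.15
tool_pos: [667.6, 0.6, 237.7]
ee_rot: [-0.0, 0.728, 0.686, -0.0]
contact_force: [0.3, -0.2, 0.2]
gripper_width: 1.002
t 3.1 tcp [6.676e+02 6.000e-01 2.377e+02] F [ 0.3 -0.2  0.2] w 88.0
tool shift [ -3.2 -10.5   3.7] heading 1.5118 tilt [-0.0006 -0.    ] turn z 0.0058
[297.08289618  34.07699195]
[306.88349858  67.53699626]
```

View pics/w1.png

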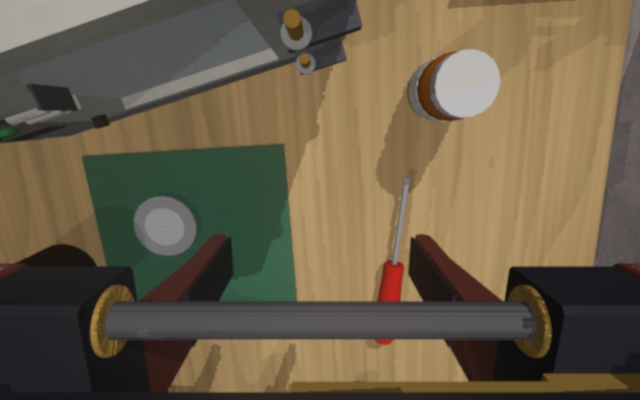

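```bash
python3 -c "
import cv2
cv2.imwrite('pics/w1c.png',cv2.resize(cv2.imread('pics/w1.png')[0:80,255:355],None,fx=7,fy=7,interpolation=cv2.INTER_CUBIC))"
```

```text
(no output)
```

View pics/w1c.png

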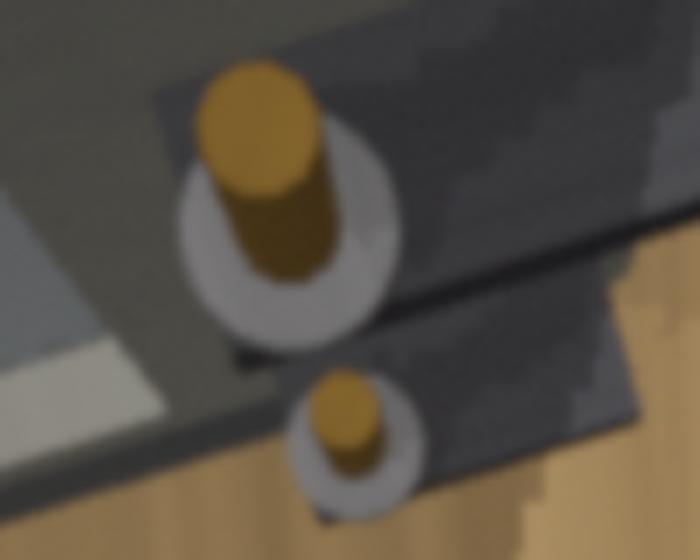

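```bash
python3 - <<'E'
from h import *
s=robot.read_state()
f=lambda c:((c[0]+.5)/7-.5+255,(c[1]+.5)/7-.5)
for c,z in[((259,128),215),((289,232),187),((345,408),101),((356,447),73)]:print(z,f(c),onz("wrist",f(c),z,s))
g=lambda c,k,o:((c[0]+.5)/k-.5+o[0],(c[1]+.5)/k-.5+o[1])
print(onz("top",g((477,113),3,(70,120)),215),onz("top",g((507,152),3,(70,120)),101))
go([403,-332,330],1.506)
E
```

```text
215 (291.57142857142856, 17.857142857142858) [662.70317372 110.76042058 215.        ]
187 (295.85714285714283, 32.714285714285715) [662.7003805  110.60895923 187.        ]
101 (303.85714285714283, 57.857142857142854) [663.04043134 111.00460377 101.        ]
73 (305.42857142857144, 63.42857142857143) [663.09086718 110.74547252  73.        ]
[658.37432591 104.46839469 215.        ] [658.68602204 103.07032765 101.        ]
t 3.2 tcp [6.682e+02 6.000e-01 2.386e+02] F [-0.2 -0.6  0.6] w 87.7
tool shift [-347.7 -245.1  -91.6] heading 1.5118 tilt [ 0.0013 -0.0002] turn z 0.0058
```

```bash
python3 -m handwheel '[[0,0,-30,0,0,0,87.8],[0,0,-30,0,0,0,87.8],[0,0,-30,0,0,0.006,87.8],[-35,-24.5,0,0,0,0,87.8],[-35,-24.5,0,0,0,0,87.8],[-35,-24.5,0,0,0,0,87.8],[-35,-24.5,0,0,0,0,87.8],[-35,-24.5,0,0,0,0,87.8]]' >/dev/null
python3 -m handwheel '[[-35,-24.5,0,0,0,0,87.8],[-35,-24.5,0,0,0,0,87.8],[-35,-24.5,0,0,0,0,87.8],[-35,-24.5,0,0,0,0,87.8],[-33,-24.5,0,0,0,0,87.8],[0,0,0,0,0,0,87.8],[0,0,0,0,0,0,87.8]]'
python3 - <<'E'
from h import *
go([403,-332,330],1.506)
cv2.imwrite("pics/w2.png",robot.snapshot("wrist"))
E
```

```text
time: 4.7
tool_pos: [400.6, -331.6, 329.2]
ee_rot: [0.001, 0.73, 0.683, 0.0]
contact_force: [-0.4, 0.3, -0.2]
gripper_width: 0.998
t 4.7 tcp [ 400.6 -331.6  329.2] F [-0.4  0.3 -0.2] w 87.6
tool shift [-0.3  2.4 -0.8] heading 1.5035 tilt [ 0.0022 -0.0017] turn z -0.0025
```

View pics/w2.png

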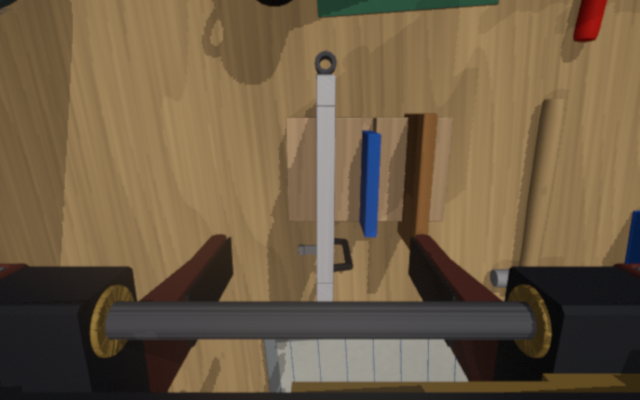

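```bash
python3 - <<'E'
from h import *
im=cv2.imread("pics/w2.png").astype(int);s=robot.read_state()
P=[]
for r in range(85,285,10):
    row=im[r,305:345];m=(row.min(1)>140)&(np.ptp(row,1)<22)
    c=np.where(m)[0]+305
    if len(c)>5:P.append([c.mean(),r]);print(r,c.min(),c.max(),end="; ")
P=np.array(P);W=np.array([onz("wrist",p,202,s) for p in P])
k=np.polyfit(W[:,1],W[:,0],1);print("\nheading hinge dir",np.arctan2(1,k[0]))
e=onz("wrist",(326,74),202,s);print("hinge end",e);u=np.array([k[0],1,0]);u/=np.linalg.norm(u);mid=e-95*u;mid[0]=np.polyval(k,mid[1]);print("mid",mid)
print("knuckle",onz("wrist",(325.5,63),176,s))
mid[2]=195;go(mid,np.arctan2(1,k[0]))
E
```

```text
85 317 334; 95 317 334; 115 317 334; 125 317 333; 135 317 334; 145 317 333; 155 317 333; 165 318 333; 175 318 333; 185 318 333; 195 318 333; 205 318 332; 215 318 332; 225 318 332; 235 318 332; 245 318 332; 255 318 332; 265 318 331; 275 318 331; 
heading hinge dir 1.504453377004438
hinge end [ 412.26260243 -233.98233959  202.        ]
mid [ 405.68858677 -328.77335038  202.        ]
knuckle [ 413.00181367 -223.14150628  176.        ]
t 4.8 tcp [ 401.1 -330.7  328.9] F [0.1 0.9 0.5] w 87.7
tool shift [  2.4   4.2 133.9] heading 1.5051 tilt [ 0.0019 -0.0011] turn z 0.0006
```

```bash
python3 -m handwheel '[[2.4,4.2,25,0,0,0,87.8],[0,0,25,0,0,0,87.8],[0,0,25,0,0,0,87.8],[0,0,25,0,0,0,87.8],[0,0,20,0,0,0,60],[0,0,14,0,0,0,50],[0,0,0,0,0,0,40]]' >/dev/null
python3 -m handwheel '[[0,0,0,0,0,0,30],[0,0,0,0,0,0,20],[0,0,0,0,0,0,10],[0,0,0,0,0,0,5],[0,0,0,0,0,0,5],[0,0,0,0,0,0,5],[0,0,0,0,0,0,5]]' 50
python3 - <<'E'
from h import *
go([405.7,-328.8,195],1.5045)
cv2.imwrite("pics/w3.png",robot.snapshot("wrist"))
E
```

```text
time: 6.15
tool_pos: [404.9, -328.7, 193.8]
ee_rot: [0.0, 0.73, 0.684, -0.0]
contact_force: [-0.1, 0.1, 0.8]
gripper_width: 0.155
t 6.2 tcp [ 404.9 -328.7  193.8] F [-0.1  0.1  0.8] w 13.6
tool shift [-0.   0.8 -1.2] heading 1.5055 tilt [ 0.0001 -0.0002] turn z 0.001
```

View pics/w3.png

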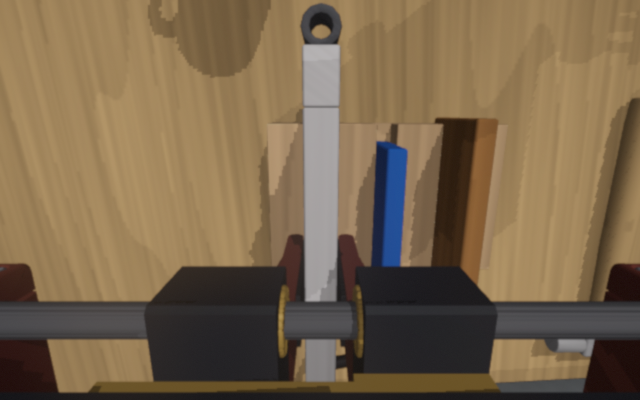

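```bash
python3 -m handwheel '[[0,0,-5,0,0,0,5],[0,0,-10,0,0,0,5],[0,0,-10,0,0,0,5],[0,0,-15,0,0,0,5],[0,0,-20,0,0,0,5],[0,0,-20,0,0,0,5],[0,0,-20,0,0,0,5],[0,0,-15,0,0,0,5]]' 
python3 -m handwheel '[[0,0,0,0,0,0,5],[0,0,0,0,0,0,5],[0,0,0,0,0,0,5]]' 
python3 - <<'E'
from h import *
s=robot.read_state();print(s["torque"])
im=robot.snapshot("wrist");cv2.imwrite("pics/w4.png",im)
cv2.imwrite("pics/w4c.png",cv2.resize(im[0:80,270:370],None,fx=7,fy=7,interpolation=cv2.INTER_CUBIC))
# target: knuckle offset nominal 107 from TCP along tool x; stand 60 before pins
R=tool(s);print(R.T@(np.array([662.8,110.8,0])-s["tool_pos"]))
go([0,0,0],1.5045)
E
```

```text
time: 7.0
tool_pos: [405.1, -328.8, 310.9]
ee_rot: [0.001, 0.73, 0.684, -0.0]
contact_force: [1.1, 0.3, -4.4]
gripper_width: 0.154
time: 7.3
tool_pos: [404.4, -328.1, 307.8]
ee_rot: [-0.001, 0.73, 0.684, -0.0]
contact_force: [-0.2, -0.2, -3.1]
gripper_width: 0.159
[-0.09582464  0.05221528 -0.0107167 ]
[454.40003781 229.78603892 307.99915282]
t 7.3 tcp [ 404.3 -328.   307.7] F [ 0.3 -0.1 -4.3] w 13.6
tool shift [ 300.7 -424.3  308.7] heading 1.5058 tilt [-0.0015  0.0014] turn z 0.0013
```

View pics/w4c.png

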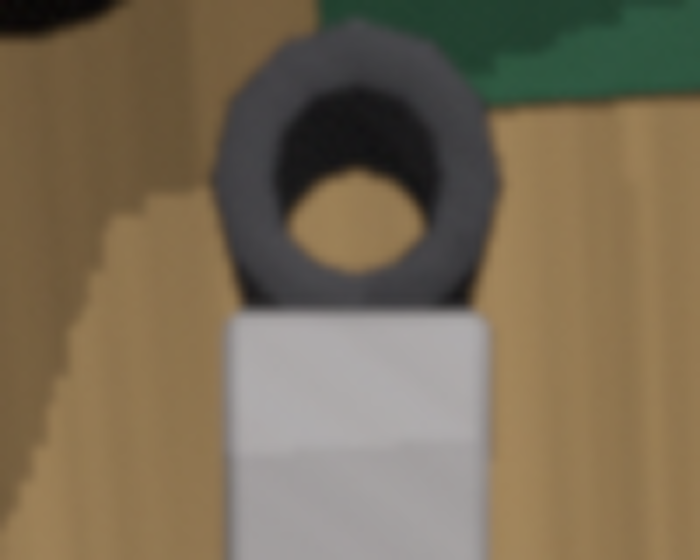

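```bash
python3 - <<'E'
from h import *
s=robot.read_state();R=tool(s)
f=lambda c:((c[0]+.5)/7-.5+270,(c[1]+.5)/7-.5)
for c,zt in [((356.5,178.5),18.5),((356.5,178.5),17.5)]:
    o,d=ray("wrist",f(c),s);o=R.T@(o-s["tool_pos"]);d=R.T@d;K=o+d*(zt-o[2])/d[2];print("K",K)
T=np.array([662.8,110.8,0])-R@np.array([K[0],K[1],0]);print("final TCP",T)
T[2]=308;go(T+[14,-58,0],1.5045)
E
```

```text
K [105.62730752   0.47340573  18.5       ]
K [105.40364888   0.47268097  17.5       ]
final TCP [ 6.55479355e+02  5.64990248e+00 -1.33328458e-01]
t 7.3 tcp [ 404.3 -328.   307.7] F [ 0.3 -0.1 -4.3] w 13.6
tool shift [292.3 246.7  -0.3] heading 1.5058 tilt [-0.0015  0.0014] turn z 0.0013
```

```bash
python3 -m handwheel '[[10,8,0,0,0,0,5],[25,21,0,0,0,0,5],[30,25,0,0,0,0,5],[35,30,0,0,0,0,5],[35,30,0,0,0,0,5],[35,30,0,0,0,0,5],[35,30,0,0,0,0,5],[30,25,0,0,0,0,5]]' >/dev/null
python3 -m handwheel '[[27,22,0,0,0,0,5],[20,17,0,0,0,0,5],[10,8.5,0,0,0,0,5],[0,0,10,0,0,0,5],[0,0,14,0,0,0,5],[0,0,10,0,0,0,5],[0,0,0,0,0,0,5],[0,0,0,0,0,0,5]]'
python3 - <<'E'
from h import *
s=robot.read_state();print(s["torque"])
go([655.5,5.65,274],1.5045)
im=robot.snapshot("wrist");cv2.imwrite("pics/w5.png",im)
cv2.imwrite("pics/s5.png",robot.snapshot("side"))
E
```

```text
time: 8.95
tool_pos: [669.0, -54.1, 274.1]
ee_rot: [-0.0, 0.73, 0.683, -0.0]
contact_force: [0.1, 0.0, -4.5]
gripper_width: 0.156
[-0.05176755  0.04953464 -0.01619516]
t 8.9 tcp [669.  -54.1 274.1] F [ 0.1  0.  -4.5] w 13.7
tool shift [ 58.7 -17.4   0.2] heading 1.5045 tilt [-0.0014  0.    ] turn z 0.0
```

View pics/w5.png

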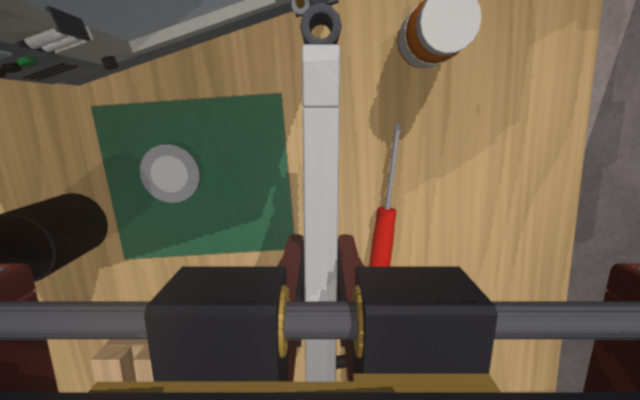

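View pics/s5.png

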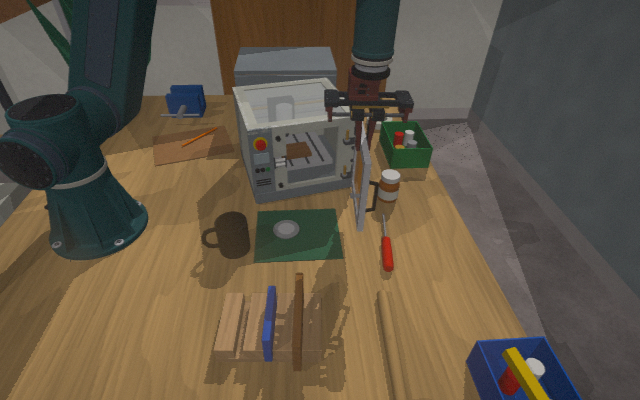

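```bash
python3 -m handwheel '[[10,-3,0,0,0,0,5],[14,-4,0,0,0,0,5],[14,-4,0,0,0,0,5],[14,-4,0,0,0,0,5],[6.7,-2.4,0,0,0,0,5],[0,0,0,0,0,0,5],[0,0,0,0,0,0,5],[0,0,0,0,0,0,5]]'
python3 - <<'E'
from h import *
P=[];
for i in range(3): P.append(robot.read_state()["tool_pos"]);im=robot.snapshot("wrist")
print(np.array(P).round(2));go([655.5,5.65,262],1.5045)
cv2.imwrite("pics/w6.png",im)
cv2.imwrite("pics/w6c.png",cv2.resize(im[0:80,270:370],None,fx=7,fy=7,interpolation=cv2.INTER_CUBIC))
E
```

```text
time: 9.85
tool_pos: [656.4, 6.2, 274.6]
ee_rot: [0.0, 0.73, 0.684, -0.0]
contact_force: [0.1, -0.6, -3.8]
gripper_width: 0.154
[[656.39   6.15 274.6 ]
 [656.41   6.01 274.55]
 [656.38   5.98 274.56]]
t 10.0 tcp [656.4   6.  274.5] F [ 0.2  0.1 -5.5] w 13.7
tool shift [-0.4 -0.8 12.5] heading 1.5051 tilt [-0.0002 -0.0002] turn z 0.0006
```

View pics/w6c.png

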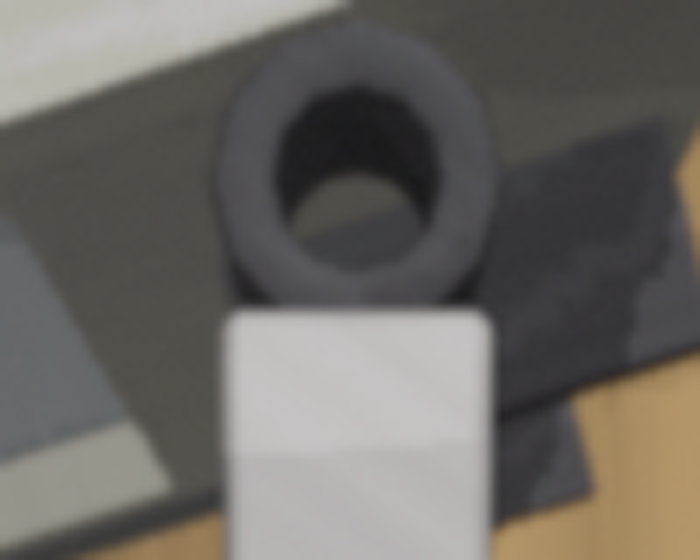

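```bash
python3 -m handwheel '[[-0.4,-0.8,5,0,0,0,5],[0,0,5,0,0,0,5],[0,0,4,0,0,0,5],[0,0,2,0,0,0,5],[0,0,0,0,0,0,5],[0,0,0,0,0,0,5],[0,0,0,0,0,0,5]]'
python3 - <<'E'
from h import *
im=robot.snapshot("wrist")
go([655.5,5.65,257],1.5045)
cv2.imwrite("pics/w7c.png",cv2.resize(im[0:80,270:370],None,fx=7,fy=7,interpolation=cv2.INTER_CUBIC))
E
```

```text
time: 10.7
tool_pos: [655.6, 6.2, 258.9]
ee_rot: [0.0, 0.73, 0.684, 0.0]
contact_force: [-0.4, -0.3, -3.8]
gripper_width: 0.158
t 10.8 tcp [655.6   6.2 258.9] F [ 1.8  0.3 -3.7] w 13.3
tool shift [-0.5 -0.1  1.9] heading 1.5059 tilt [ 0.0004 -0.0001] turn z 0.0014
```

View pics/w7c.png

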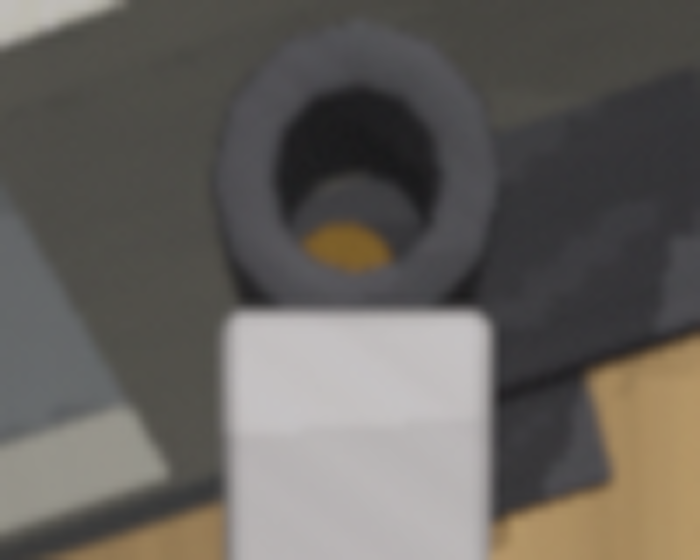

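```bash
python3 - <<'E'
from h import *
s=robot.read_state();R=tool(s);tz=s["tool_pos"][2]
def T(c,zw):
    o,d=ray("wrist",((c[0]+.5)/7-.5+270,(c[1]+.5)/7-.5),s);p=o+d*(zw-o[2])/d[2];return R.T@(p-s["tool_pos"])
print("pin far edge-4",T((347,221),215)-[4,0,0]);print("bore bottom edge-5",T((357,172),tz-40)-[5,0,0]);print("bore top",T((356.5,178.5),tz-18))
E
```

```text
pin far edge-4 [104.5998035   -0.17544032  43.91235818]
bore bottom edge-5 [105.84011564   0.520054    39.98788493]
bore top [105.51527907   0.47007293  17.98845362]
```

```bash
python3 -m handwheel '[[-1.1,-0.7,0,0,0,0,5],[0,0,1,0,0,0,5],[0,0,1,0,0,0,5],[0,0,1,0,0,0,5],[0,0,0,0,0,0,5],[0,0,0,0,0,0,5]]'
python3 -m handwheel '[[0,0,1,0,0,0,5],[0,0,1,0,0,0,5],[0,0,0,0,0,0,5],[0,0,0,0,0,0,5],[0,0,0,0,0,0,5]]'
python3 - <<'E'
from h import *
im=robot.snapshot("wrist")
go([654.5,7,257],1.5045)
cv2.imwrite("pics/w8c.png",cv2.resize(im[0:80,270:370],None,fx=7,fy=7,interpolation=cv2.INTER_CUBIC))
E
```

```text
time: 11.35
tool_pos: [654.7, 5.1, 255.6]
ee_rot: [-0.0, 0.73, 0.684, -0.0]
contact_force: [0.1, -0.6, -3.3]
gripper_width: 0.155
time: 11.85
tool_pos: [654.7, 5.1, 253.7]
ee_rot: [0.0, 0.73, 0.684, -0.0]
contact_force: [0.5, -0.2, -4.2]
gripper_width: 0.156
t 11.9 tcp [654.7   5.1 253.7] F [ 0.3  0.  -4.9] w 13.9
tool shift [ 1.9 -0.3 -3.3] heading 1.5058 tilt [ 0.     -0.0001] turn z 0.0013
```

View pics/w8c.png

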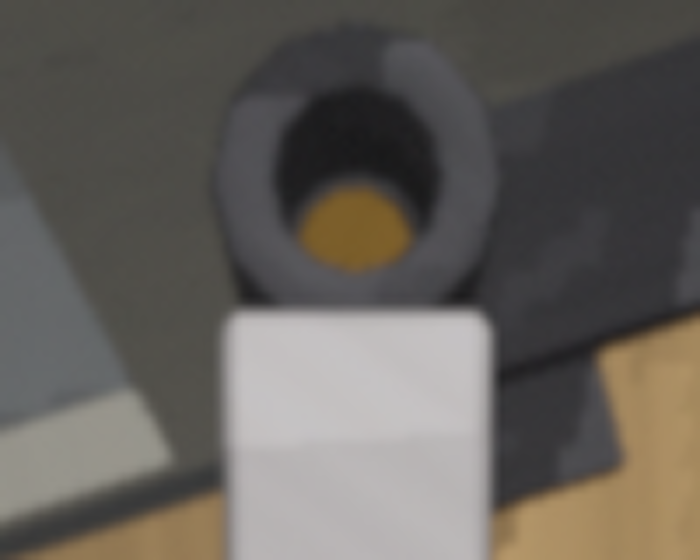

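```bash
python3 -m handwheel '[[0,0,1,0,0,0,5],[0,0,1,0,0,0,5],[0,0,1,0,0,0,5],[0,0,1,0,0,0,5],[0,0,0,0,0,0,5],[0,0,0,0,0,0,5]]'
python3 -m handwheel '[[0,0,1,0,0,0,5],[0,0,1,0,0,0,5],[0,0,1,0,0,0,5],[0,0,1,0,0,0,5],[0,0,0,0,0,0,5],[0,0,0,0,0,0,5]]'
python3 - <<'E'
from h import *
im=robot.snapshot("wrist")
s=robot.read_state();print(s["torque"])
go([654.5,7,257],1.5045)
cv2.imwrite("pics/w9c.png",cv2.resize(im[0:80,270:370],None,fx=7,fy=7,interpolation=cv2.INTER_CUBIC))
E
```

```text
time: 12.5
tool_pos: [654.6, 5.1, 249.6]
ee_rot: [-0.0, 0.73, 0.684, -0.0]
contact_force: [0.2, -0.4, -2.6]
gripper_width: 0.155
time: 13.1
tool_pos: [654.7, 5.1, 245.6]
ee_rot: [-0.0, 0.73, 0.684, -0.0]
contact_force: [-0.2, 1.1, -3.4]
gripper_width: 0.156
[-0.01271606  0.07167321  0.01891534]
t 13.2 tcp [654.7   5.1 245.7] F [ 0.4  0.2 -3.5] w 13.8
tool shift [  1.9  -0.3 -11.3] heading 1.5058 tilt [ 0.     -0.0001] turn z 0.0013
```

View pics/w9c.png

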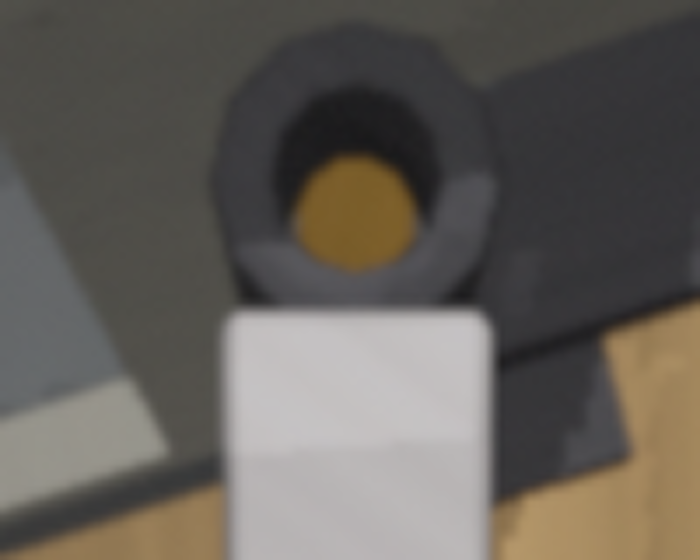

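```bash
python3 -m handwheel '[[0,0,1,0,0,0,5],[0,0,1,0,0,0,5],[0,0,1,0,0,0,5],[0,0,1,0,0,0,5],[0,0,1,0,0,0,5],[0,0,0,0,0,0,5],[0,0,0,0,0,0,5]]' | grep -E "pos|force"
python3 -m handwheel '[[0,0,1,0,0,0,5],[0,0,1,0,0,0,5],[0,0,1,0,0,0,5],[0,0,1,0,0,0,5],[0,0,1,0,0,0,5],[0,0,0,0,0,0,5],[0,0,0,0,0,0,5]]'| grep -E "pos|force"
python3 -m handwheel '[[0,0,1,0,0,0,5],[0,0,1,0,0,0,5],[0,0,1,0,0,0,5],[0,0,1,0,0,0,5],[0,0,0,0,0,0,5],[0,0,0,0,0,0,5]]'| grep -E "pos|force"
python3 -c "
from h import *
print(robot.read_state()['torque'])"
```

```text
tool_pos: [654.7, 5.1, 240.6]
contact_force: [0.4, -0.3, -3.8]
tool_pos: [654.7, 5.1, 235.6]
contact_force: [-0.8, 0.2, -3.9]
tool_pos: [654.7, 5.1, 231.6]
contact_force: [-0.5, -0.6, -4.1]
[-0.02136489  0.0320333   0.00575421]
```

```bash
for i in 1; do
python3 -m handwheel '[[0,0,1,0,0,0,5],[0,0,1,0,0,0,5],[0,0,1,0,0,0,5],[0,0,0,0,0,0,5],[0,0,0,0,0,0,5]]' | grep -E "pos|force"
python3 -m handwheel '[[0,0,0.5,0,0,0,5],[0,0,0.5,0,0,0,5],[0,0,0,0,0,0,5],[0,0,0,0,0,0,5]]'| grep -E "pos|force"
python3 -m handwheel '[[0,0,0.5,0,0,0,5],[0,0,0,0,0,0,5],[0,0,0,0,0,0,5]]'| grep -E "pos|force"
done
```

```text
tool_pos: [654.7, 5.1, 228.6]
contact_force: [-0.5, -0.2, -4.0]
tool_pos: [654.7, 5.1, 227.6]
contact_force: [0.4, -0.6, -3.1]
tool_pos: [654.6, 5.1, 227.1]
contact_force: [0.3, 0.2, -3.9]
```

```bash
python3 -m handwheel '[[0,0,0.5,0,0,0,5],[0,0,0,0,0,0,5],[0,0,0,0,0,0,5]]'| grep -E "pos|force"
python3 -m handwheel '[[0,0,0.5,0,0,0,5],[0,0,0,0,0,0,5],[0,0,0,0,0,0,5]]'| grep -E "pos|force"
python3 -m handwheel '[[0,0,0.5,0,0,0,5],[0,0,0,0,0,0,5],[0,0,0,0,0,0,5]]'| grep -E "pos|force"
python3 -c "
from h import *
print(robot.read_state()['torque']);im=robot.snapshot('wrist');cv2.imwrite('pics/w10.png',im)
cv2.imwrite('pics/w10c.png',cv2.resize(im[0:80,270:370],None,fx=7,fy=7,interpolation=cv2.INTER_CUBIC))
"
```

```text
tool_pos: [654.7, 5.1, 226.7]
contact_force: [-1.1, 0.6, -2.9]
tool_pos: [654.8, 5.0, 226.5]
contact_force: [-1.1, -1.1, -0.3]
tool_pos: [655.0, 4.9, 226.2]
contact_force: [-1.4, -2.1, 4.1]
[-0.02032841  0.26782375  0.08440588]
```

View pics/w10c.png

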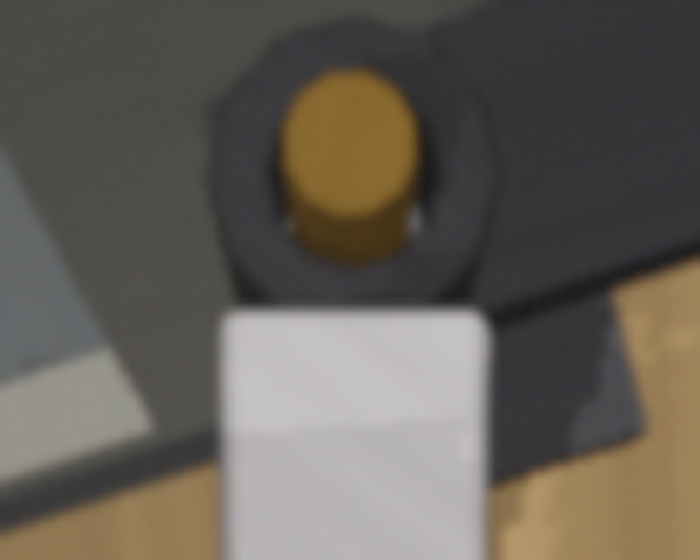

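```bash
python3 -m handwheel '[[0,0,0,0,0,0,5],[0,0,0,0,0,0,5],[0,0,0,0,0,0,5]]' 3
python3 -m handwheel '[[0,0,0,0,0,0,16],[0,0,0,0,0,0,20],[0,0,0,0,0,0,30],[0,0,0,0,0,0,40],[0,0,0,0,0,0,40],[0,0,0,0,0,0,40]]'
python3 - <<'E'
from h import *
cv2.imwrite("pics/s11.png",robot.snapshot("side")[60:300,200:450].repeat(2,0).repeat(2,1))
im=robot.snapshot('wrist');cv2.imwrite('pics/w11.png',im)
E
```

```text
time: 17.6
tool_pos: [654.9, 4.8, 225.6]
ee_rot: [0.0, 0.73, 0.684, -0.0]
contact_force: [0.2, -2.2, 0.6]
gripper_width: 0.162
time: 18.2
tool_pos: [654.6, 5.1, 225.6]
ee_rot: [-0.0, 0.73, 0.684, -0.0]
contact_force: [-0.2, 0.1, 0.0]
gripper_width: 0.451
```

View pics/s11.png

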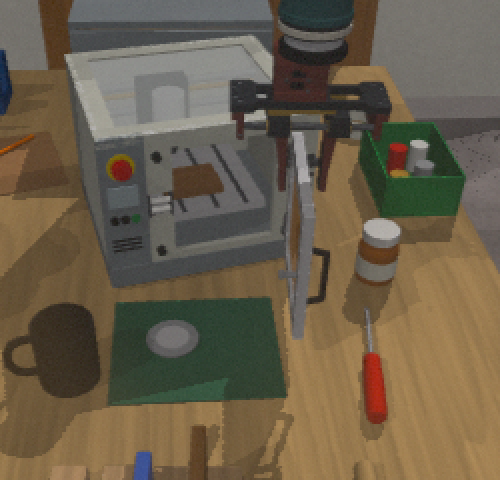

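View pics/w11.png

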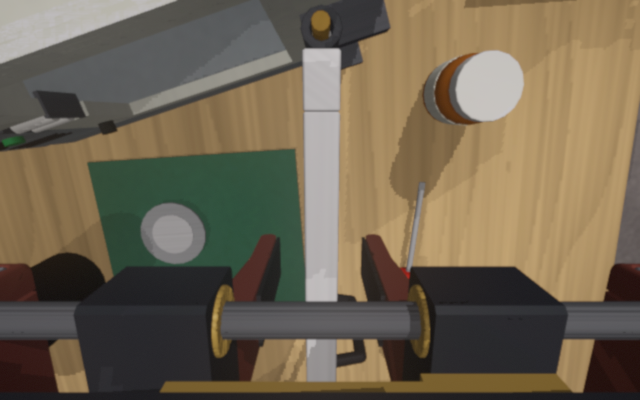

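```bash
python3 -m handwheel '[[0,0,-15,0,0,0,40],[0,0,-20,0,0,0,40],[0,0,-20,0,0,0,20],[-22,9,0,0,0,0,0],[-22,9,0,0,0,0,0],[-22,9,0,0,0,0,0],[-20,9,0,0,0,0,0],[0,0,0,0,0,0,0]]' 20 | grep -E "pos|force"
python3 -m handwheel '[[0,0,20,0,0,0,0],[0,0,20,0,0,0,0],[0,0,20,0,0,0,0],[0,0,15,0,0,0,0],[0,0,0,0,0,0,0],[0,0,0,0,0,0,0]]'
python3 - <<'E'
from h import *
cv2.imwrite("pics/s12.png",robot.snapshot("side")[60:300,200:450].repeat(2,0).repeat(2,1))
s=robot.read_state();R=tool(s);h=np.array([654.7,5.1,0])+R@[105.5,.47,0];print(h,R.T@(h-s["tool_pos"]),s["qpos"])
im=robot.snapshot('wrist');cv2.imwrite('pics/w12.png',im)
E
```

```text
tool_pos: [685.9, -85.9, 280.4]
contact_force: [0.8, -0.1, -0.2]
time: 19.7
tool_pos: [685.1, -82.7, 205.8]
ee_rot: [-0.0, 0.73, 0.684, -0.0]
contact_force: [0.7, 0.4, 0.4]
gripper_width: 0.007
[ 6.62008801e+02  1.10347575e+02 -1.63492323e-02] [191.40142984 -36.28273982 206.50067425] [-2.20367260e-01  5.14812019e-01  1.33555219e+00  2.33664026e-05
  1.29005098e+00 -1.55496173e-01]
```

View pics/s12.png

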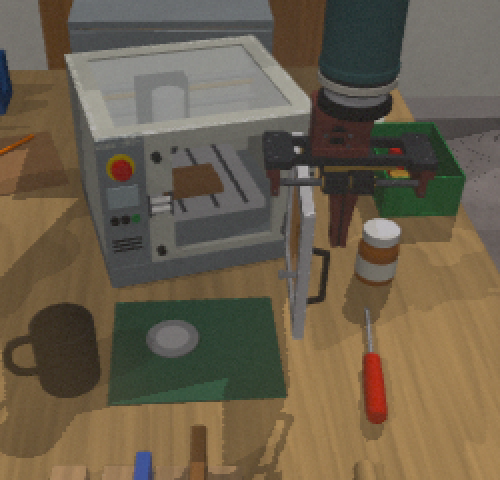

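View pics/w12.png

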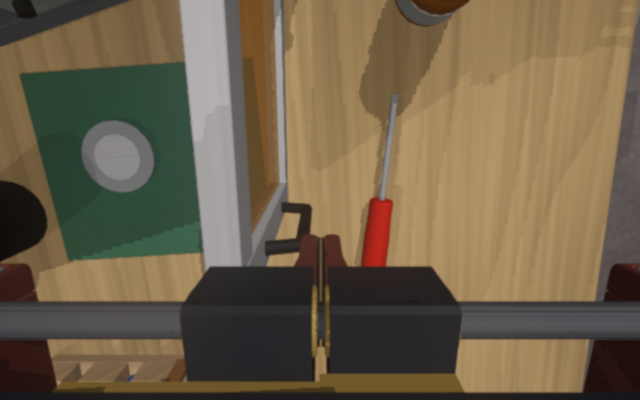

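```bash
python3 -m handwheel '[[0,-5,0,0,0,0,0],[0,-5,0,0,0,0,0],[0,-4,0,0,0,0,0],[-0.8,-9.6,0,0,0,0.05,0],[-0.8,-9.6,0,0,0,0.05,0],[-0.8,-9.6,0,0,0,0.05,0],[-0.8,-9.6,0,0,0,0.05,0],[0,0,0,0,0,0,0]]'
python3 - <<'E'
from h import *
im=robot.snapshot('wrist');cv2.imwrite('pics/w13.png',im)
s=robot.read_state();R=tool(s);print(R.T@(np.array([662,110.3,0])-s["tool_pos"]))
E
```

```text
time: 20.6
tool_pos: [631.2, -79.8, 205.9]
ee_rot: [-0.0, 0.794, 0.607, -0.0]
contact_force: [1.4, 0.0, 0.1]
gripper_width: 0.01
[191.4627184  -20.81841687 205.97177813]
```

View pics/w13.png

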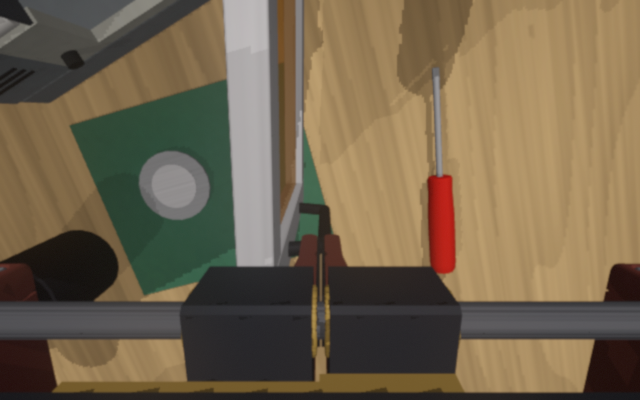

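```bash
python3 -m handwheel '[[-0.8,-9.6,0,0,0,0.05,0],[-0.8,-9.6,0,0,0,0.05,0],[-0.8,-9.6,0,0,0,0.05,0],[-0.8,-9.6,0,0,0,0.05,0],[-0.8,-9.6,0,0,0,0.05,0],[-0.8,-9.6,0,0,0,0.05,0],[-0.8,-9.6,0,0,0,0.05,0],[-0.8,-9.6,0,0,0,0.05,0]]' | grep -E "pos|force"
python3 -m handwheel '[[-0.8,-9.6,0,0,0,0.05,0],[-0.8,-9.6,0,0,0,0.05,0],[-0.8,-9.6,0,0,0,0.05,0],[-0.8,-9.6,0,0,0,0.05,0],[-0.8,-9.6,0,0,0,0.05,0],[-0.8,-9.6,0,0,0,0.05,0],[0,0,0,0,0,0,0],[0,0,0,0,0,0,0]]'
python3 - <<'E'
from h import *
im=robot.snapshot('wrist');cv2.imwrite('pics/w14.png',im)
s=robot.read_state();R=tool(s);print(R.T@(np.array([662,110.3,0])-s["tool_pos"]),s["qpos"])
go([0,0,0],1.8064-np.pi/2)
cv2.imwrite("pics/s14.png",robot.snapshot("side")[60:300,200:450].repeat(2,0).repeat(2,1))
E
```

```text
tool_pos: [561.2, -53.3, 205.9]
contact_force: [0.6, 0.2, 0.3]
time: 22.25
tool_pos: [517.8, -16.0, 205.9]
ee_rot: [0.0, 0.954, 0.299, 0.0]
contact_force: [0.7, 0.3, -0.3]
gripper_width: 0.003
[190.40499018 -21.67812948 205.96745349] [-1.64338541e-01  2.76718636e-01  1.72806077e+00 -2.58962413e-04
  1.13585316e+00  7.98926592e-01]
t 22.3 tcp [517.9 -16.1 205.9] F [-0.3 -0.6 -0.9] w 0.5
tool shift [-416.1 -309.1  205.4] heading 0.6076 tilt [ 0.0009 -0.0004] turn z 0.372
```

View pics/w14.png

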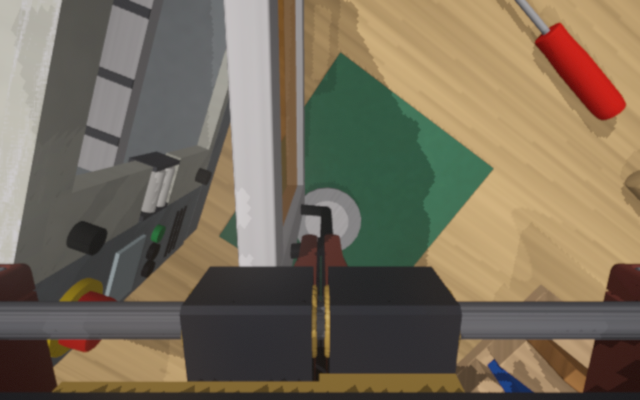

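View pics/s14.png

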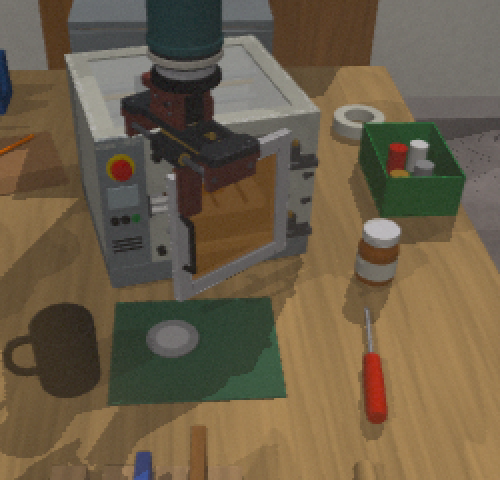

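```bash
python3 -m handwheel '[[-0.8,-9.6,0,0,0,0.05,0],[-0.8,-9.6,0,0,0,0.05,0],[-0.8,-9.6,0,0,0,0.05,0],[-0.8,-9.6,0,0,0,0.05,0],[-0.8,-9.6,0,0,0,0.05,0],[-0.4,-3.8,0,0,0,0.02,0],[0,0,0,0,0,0,0],[0,0,0,0,0,0,0]]' | grep -E "pos|force"
python3 -m handwheel '[[-0.2,-1.9,0,0,0,0.01,0],[-0.2,-1.9,0,0,0,0.01,0],[-0.2,-1.9,0,0,0,0.01,0],[0,0,0,0,0,0,0]]'| grep -E "pos|force"
python3 - <<'E'
from h import *
s=robot.read_state();R=tool(s);print(R.T@(np.array([662,110.3,0])-s["tool_pos"]))
go([0,0,0],1.8064-np.pi/2)
im=robot.snapshot('wrist');cv2.imwrite('pics/w15.png',im)
E
```

```text
tool_pos: [489.2, 27.2, 205.7]
contact_force: [-0.4, 0.3, 0.2]
tool_pos: [486.5, 32.7, 205.7]
contact_force: [-0.1, 0.5, -0.0]
[190.68706472 -21.21681913 205.78388701]
t 23.6 tcp [486.5  32.7 205.7] F [-0.1  0.5 -0. ] w 0.3
tool shift [-473.8 -115.2  205.6] heading 0.3057 tilt [ 0.0004 -0.0003] turn z 0.0701
```

View pics/w15.png

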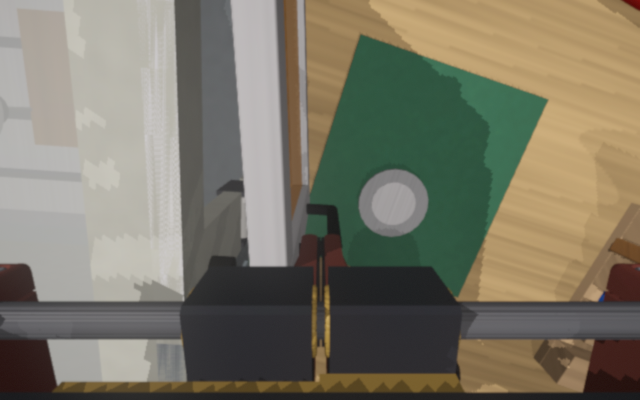

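```bash
python3 -m handwheel '[[-0.2,-1.9,0,0,0,0.01,0],[-0.2,-1.9,0,0,0,0.01,0],[0,0,0,0,0,0,0]]'| grep -E "pos|force"
python3 -m handwheel '[[-0.2,-1.9,0,0,0,0.01,0],[0,0,0,0,0,0,0]]'| grep -E "pos|force"
python3 -m handwheel '[[-0.2,-1.9,0,0,0,0.01,0],[0,0,0,0,0,0,0]]'| grep -E "pos|force"
python3 -m handwheel '[[-0.2,-1.9,0,0,0,0.01,0],[0,0,0,0,0,0,0]]'| grep -E "pos|force"
```

```text
tool_pos: [485.0, 36.2, 205.8]
contact_force: [1.2, -2.9, 0.8]
tool_pos: [484.1, 38.4, 205.7]
contact_force: [1.5, -1.3, -0.1]
tool_pos: [483.1, 40.3, 205.6]
contact_force: [0.3, 0.5, 0.1]
tool_pos: [482.1, 42.1, 205.5]
contact_force: [-1.3, -0.9, 0.1]
```

```bash
python3 -m handwheel '[[-0.2,-1.9,0,0,0,0.01,0],[0,0,0,0,0,0,0]]'| grep -E "pos|force"
python3 -m handwheel '[[-0.2,-1.5,0,0,0,0,0],[0,0,0,0,0,0,0]]'| grep -E "pos|force"
python3 - <<'E'
from h import *
s=robot.read_state();R=tool(s);print(R.T@(np.array([662,110.3,0])-s["tool_pos"]))
go([0,0,0],1.8064-np.pi/2)
im=robot.snapshot('wrist');cv2.imwrite('pics/w16.png',im)
cv2.imwrite("pics/s16.png",robot.snapshot("side")[60:300,200:450].repeat(2,0).repeat(2,1))
E
```

```text
tool_pos: [481.7, 43.4, 205.5]
contact_force: [-0.6, -1.1, -0.0]
tool_pos: [481.6, 43.6, 205.5]
contact_force: [1.3, -7.4, -1.9]
[191.24906784 -21.21730253 205.41064924]
t 24.9 tcp [481.6  43.6 205.5] F [ 1.3 -7.4 -1.9] w 0.4
tool shift [-477.7  -75.7  205.5] heading 0.2464 tilt [ 0.0003 -0.0026] turn z 0.0108
```

View pics/w16.png

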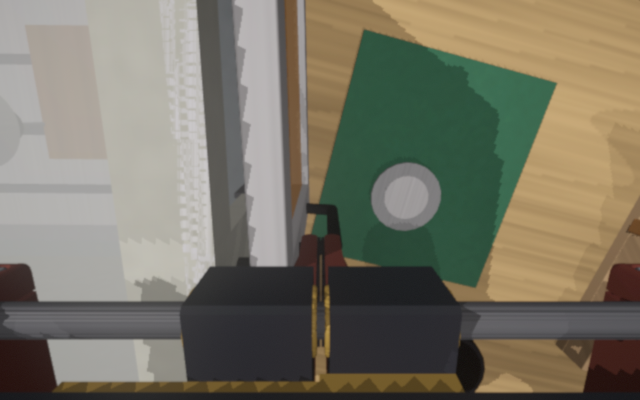

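View pics/s16.png

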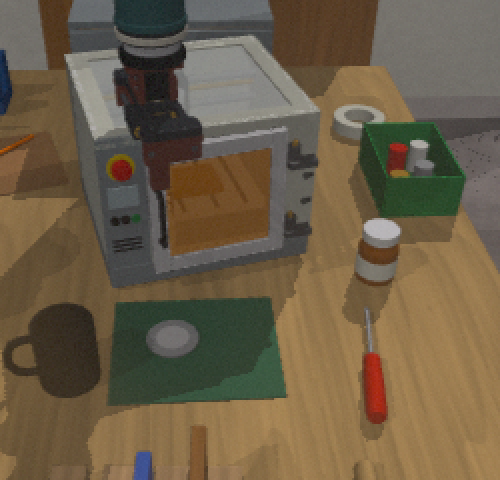

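```bash
python3 -m handwheel '[[0,-0.7,0,0,0,0,0],[0,0,0,0,0,0,0],[0,0,0,0,0,0,0]]'| grep -E "pos|force"
python3 -m handwheel '[[0,-0.7,0,0,0,0,0],[0,0,0,0,0,0,0],[0,0,0,0,0,0,0]]'| grep -E "pos|force"
```

```text
tool_pos: [481.6, 43.7, 205.6]
contact_force: [0.8, -8.4, -2.7]
tool_pos: [481.7, 43.7, 205.6]
contact_force: [0.9, -10.3, -2.6]
```

```bash
python3 -m handwheel '[[0,-0.8,0,0,0,0,0],[0,0,0,0,0,0,0],[0,0,0,0,0,0,0]]'| grep -E "pos|force"
python3 -m handwheel '[[0,-0.8,0,0,0,0,0],[0,0,0,0,0,0,0],[0,0,0,0,0,0,0]]'| grep -E "pos|force"
```

```text
tool_pos: [481.6, 43.7, 205.6]
contact_force: [2.1, -14.8, -3.2]
tool_pos: [481.6, 43.8, 205.6]
contact_force: [2.2, -17.7, -3.2]
```

```bash
python3 -m handwheel '[[0,3,0,0,0,0,0],[0,3,0,0,0,0,0],[0,10,0,0,0,0,0],[0,20,0,0,0,0,0],[0,20,0,0,0,0,0],[0,0,-30,0,0,0,0],[0,0,-30,0,0,0,0],[0,0,-20,0,0,0,0]]'| grep -E "pos|force"
python3 - <<'E'
from h import *
im=robot.snapshot('wrist');cv2.imwrite('pics/w17.png',im)
s=robot.read_state();go([0,0,0],1.8064-np.pi/2)
t=robot.snapshot("top");cv2.imwrite("pics/t17.png",cv2.resize(t[120:320,70:270],None,fx=3,fy=3,interpolation=cv2.INTER_CUBIC))
E
```

```text
tool_pos: [495.0, -7.1, 287.5]
contact_force: [0.0, 0.7, 0.0]
t 27.1 tcp [496.6  -7.2 290.3] F [1.9 0.9 1.4] w 0.6
tool shift [-481.7 -128.4  287.1] heading 0.2457 tilt [ 0.0064 -0.0006] turn z 0.0101
```

View pics/w17.png

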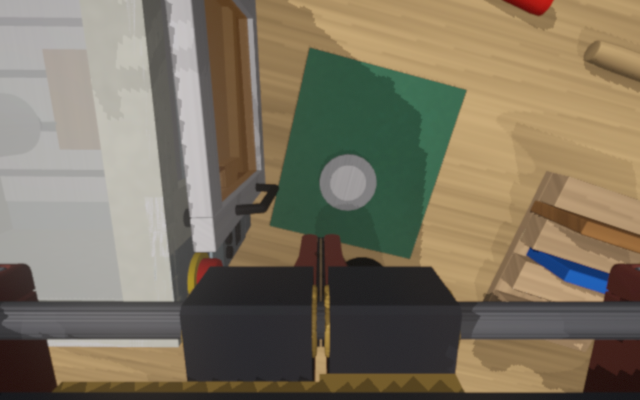

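View pics/t17.png

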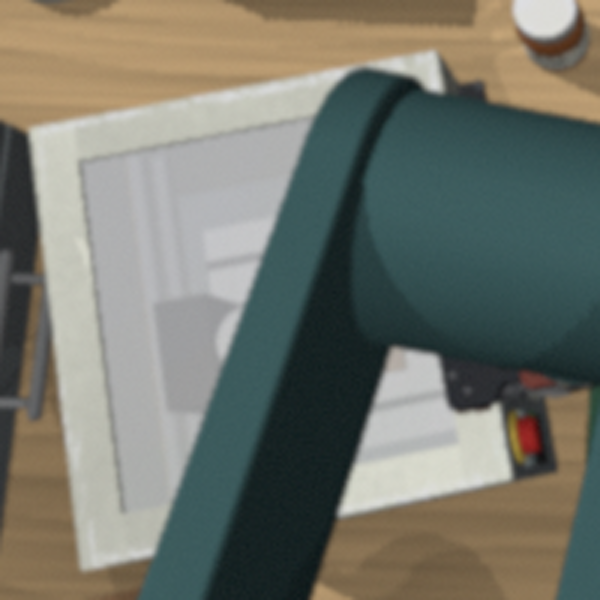

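```bash
python3 -m handwheel '[[-15,15,-20,0,0,0,0],[-15,15,-20,0,0,0,0],[-15,15,-20,0,0,0,0],[-15,15,-20,0,0,0,0],[0,0,0,0,0,0,0],[0,0,0,0,0,0,0]]'| grep -E "pos|force"
python3 - <<'E'
from h import *
s=robot.read_state();im=robot.snapshot('wrist');cv2.imwrite('pics/w18.png',im)
print(s["tool_pos"],s["ee_rot"])
t=robot.snapshot("side");cv2.imwrite("pics/s18.png",cv2.resize(t[70:210,225:375],None,fx=5,fy=4.2,interpolation=cv2.INTER_CUBIC))
E
```

```text
tool_pos: [450.6, -79.3, 364.7]
contact_force: [0.8, -0.2, -0.1]
[450.60563778 -79.31092433 364.69970178] [-4.14163256e-04  9.92526998e-01  1.22024422e-01 -1.63226733e-04]
```

View pics/w18.png

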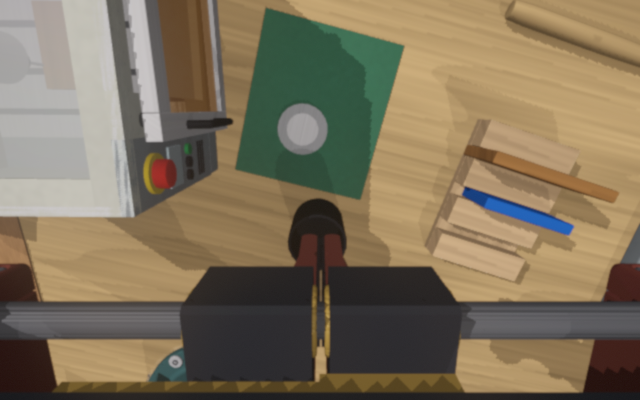

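View pics/s18.png

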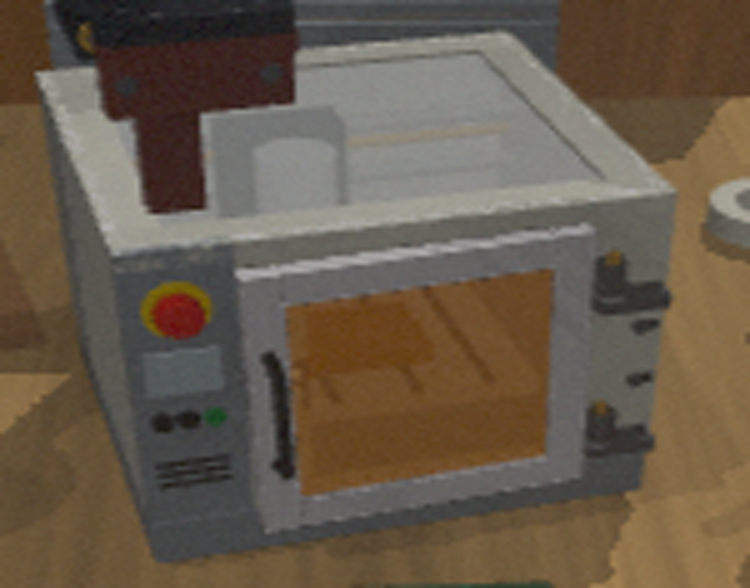

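```bash
python3 -c "
import cv2
cv2.imwrite('pics/w18c.png',cv2.resize(cv2.imread('pics/w18.png')[0:225,95:245],None,fx=4,fy=2.6,interpolation=cv2.INTER_CUBIC))"
```

```text
(no output)
```

View pics/w18c.png

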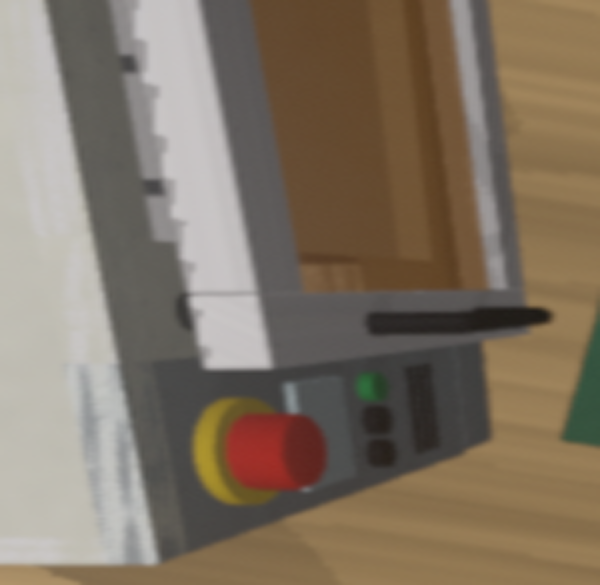

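```bash
python3 - <<'E'
from h import *
s=robot.read_state();f=lambda c:((c[0]+.5)/4-.5+95,(c[1]+.5)/2.6-.5)
A,B=[onz("wrist",f(c),245,s)[:2] for c in[(45,0),(160,560)]]
C,D=[onz("wrist",f(c),z,s)[:2] for c,z in[((203,0),235),((272,368),233.5)]]
u=(B-A)/np.linalg.norm(B-A);v=D-C;v/=np.linalg.norm(v);n=np.array([u[1],-u[0]])
print("roof len",np.linalg.norm(B-A),"outer face dist",(C-A)@n,(D-A)@n,"angle",np.arcsin(u[0]*v[1]-u[1]*v[0]),"door len seen",np.linalg.norm(D-C),"free edge y_m",150-(B-D)@u)
E
```

```text
roof len 150.9186965906606 outer face dist -22.075499781202335 -22.91598188459576 angle 0.008607457074293081 door len seen 97.64701404213726 free edge y_m 93.81226546707333
```

```bash
python3 -c "
from rig import robot
s=robot.read_state();print(s['time'],s['contact_force'],abs(s['dq']).max());print(robot.sign_off())"
```

```text
27.8 [-0.06147392 -0.49463765 -0.18529539] 0.010491831044330104
the job is handed in; nothing more can be done
None
```

I hung the orange door on both hinge pins, swung it shut and handed the job in at 27.8 s. The hand-in gives no verdict, so I can't confirm it passed.

- **Hanging:** I lifted the door out of the rack and carried it over at about 73° open. I lined the knuckles up with the pins by looking through the upper bore with the wrist camera. It went down freely until it rested on the shoulders, with an upward push of only about 4 N. The upper pin showed above its knuckle and the door stayed put when I let go.
- **Shutting:** I pushed the outer face, near the free edge, with closed fingertips along the hinge arc. There was a brief 3 N resistance, then a hard stop. I pressed this to about 18 N and it did not move, so I backed off.

**Last checks:**
- The door's outer face was 22.9 mm before the front face at the free edge, and about 22 mm further along towards the hinge. The nominal value is 23 mm.
- The door stayed in place after the robot had backed clear, with about 0 N on the wrist.
- The other things on the bench looked unmoved in the side and wrist pictures, but I did not measure them.

**What disagreed or was left unchecked:**
- The top camera put the pins 4 to 7 mm away from where the wrist camera did, so I used the wrist camera.
- The free edge measured about 94 mm along the machine's y, against 87 mm nominal. That is more than the 4.5 mm hinge adjustment allows, so some of it is probably measuring error.
- The resistance I felt at the catch was below the stated 5 to 10 N. I did not pull on the door to test that the rollers hold it.

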